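Set the drag screw of a photo turntable

ROBOT

A 7-joint arm with a two-finger parallel gripper is mounted at the origin on the work surface. World frame = base frame: x ahead of the robot, y to its left, z up, the work surface at z = 0. Lengths are in m, angles in rad, forces in N, time in s.
With the tool pointing down it reaches from about 0.4 to 0.875 m from the base axis. Payload 4.4 kg.
Tool frame: the origin (TCP) lies between the finger pads; the fingertips stand 17 mm ahead of it and the grasp point (between the pads) lies 2 mm behind it; y points along the fingers, x is the direction in which the jaws open and shut, and the axes are right-handed (so a half turn about y gives the same grasp; the last joint's range is limited). The gripper opens to 85 mm and grips with 20 to 120 N. Pads are 22 mm wide; open, the fingers measure 114 mm over their backs; the gripper's body (76 mm by 85 mm) begins 54 mm behind the grasp point. The pads swing forward as they close: fully open they stand 13 mm farther back than shut.
Start: joints at [-1.387, 0.628, 0.038, 1.517, -0.027, 0.996, -0.02], TCP at [0.161, 0.63, 0.248] pointing down, gripper open.
Joint ranges: [-3.06, 3.06], [-0.37, 2.12], [-1.25, 1.32], [0.18, 2.47], [-1.1, 4.24], [0.23, 1.98], [-2.94, 2.94]. Speed limits (rad/s): [2.57, 2.57, 3.14, 3.14, 3.14, 3.14, 3.14].

INTERFACE

Orientations are given as a unit quaternion [x, y, z, w].
In Python, from station import bot gives the robot as it stands. The module is installed in compiled form; this text tells all that it offers.
- The arm moves only by the shell command python3 -m pendant 'ROWS' [FORCE]. ROWS is JSON, a list of rows, each a list of 3 entries, a list of its own where there are three numbers: the shift along the tool's x, y, z in mm, then the turn, a rotation vector about the tool's x, y, z in degrees, then the gripper's target within -1 to 1 (shut at 1, half-way at 0, fully open at -1). A call has 1 to 5 rows; each row shifts and turns the pose as measured when the row begins, along the tool's axes as they then stand; what a row does not reach is not made up. A row lasts 1/12 s, in which the tool goes at most 41.7 mm and 7.16 degrees, less where a joint would pass 70% of its speed; a pose out of reach is approached as far as the arm can. A call with a gripper value outside its range is refused whole. The fingers move at their own pace and stop on an object; FORCE is the grip in N (left out, the last holds). Time passes only in rows, so rows that do not move let the fingers close. It gives the time, the measured TCP pose, the force and the opening at its end, in the units of the state.
- bot.get_state(): the state, without advancing time (a new reading comes with each control period).
- bot.get_image(name): name is "scene" or "side" or "wrist"; returns a dict with "img" (384x512x3 uint8, blue, green, red), "camera_matrix" (3x3 intrinsics, pixels), "extrinsics" (4x4, takes a point from camera to world coordinates); the wrist camera has in their place "hand_eye" (4x4, takes a point from camera to tool coordinates, whose origin is the TCP and whose axes are the tool frame's). Camera axes: x right, y up, looking along -z (the intrinsics and any distortion apply to the point x, -y, -z); pixel columns grow to the right and rows downward; lengths in m; the calibration is good to about 2 mm. A picture is of the moment at which its call begins: read the wrist's pose just before it. There is no depth.
- bot.close_job(): hands the job in, once; it reports no verdict.
The state is a dict: "t": time; "joints": joint angles; "qvel": joint speeds; "tau": joint torques, N m; "eef_pos": TCP position; "orientation": TCP orientation; "force": force on the tool from outside, world axes, zero at the start; "ft_torque": the same for the moment, N m; "gripper_width": finger opening in m.
Only numpy, scipy, OpenCV 4.12 (cv2) and the standard library are available. Lean on these libraries where they do the work, as an engineer would, in place of code of your own. Each camera call takes 0.05 s, during which the arm holds its last target.

TASK

Set the drag of the photo turntable: turn the orange-winged knob clockwise until its screw bottoms and is finger-tight (never forced), then back it off a quarter of a turn. Then flip the blue-tipped lock lever right over towards the platter so that the setting is kept, and let go. Leave everything else where it stands, and do not knock anything over.

Things in the scene. Friction and masses are not known exactly. Their poses are not given: they have to be found in the camera images.
- unit: turntable, fixed to the desk: grey front housing 130 mm (x) by 300 mm (y) by 45 mm high; behind it a white platter 190 mm across, top 46 mm above the desk, centre at x +170 mm. Origin at the centre of the housing's underside, z up, x towards the platter, y to its left. The knob's axis is upright at x 0, y +85 mm; the lever's pivot at x -15, y -85 mm
- knob_grip (a point): drag knob: an orange wing 46 long, 14 thick, 32 tall (top 89 mm above the desk) on a black skirt 52 mm across (top at 57 mm). Point: on the knob's axis in the wing, 78 mm above the desk, 11 under its top; x along the wing's length, z up. Turns in place; clockwise from above tightens; stays where left; free to 0.7 turn from the bottom. Running friction 0.05 N m
- shoe (a point): centre of the small brake shoe (20 x 20 x 10 mm) inside the housing, out of sight, which the screw drives along the unit's x: 0.5 mm per turn; at x 50 mm in the unit when the screw is at its bottom, 0.125 mm nearer the front when a quarter turn out. Far too fine to set the screw by its measured place
- stop: steel stop in the housing, out of sight, ending the screw's travel. Origin on the knob's axis. The screw starts 0.19 to 0.48 turn from it; at which wing angle it bottoms is unknown and must be felt: from there the torque rises by 0.1 N m per 3 degrees of the wing, which drives the screw through a rubber coupling. 0.15 to 0.3 N m is finger-tight; from 0.45 the stop is damaged
- lock (a joint): angle of the lock lever, rad: 0 leaning to the front (away from the platter), 1.0 right over towards the platter. Turns about the unit's y axis, pivot 67 mm above the desk; stays where it is left, moves at under 2 N at the tip
- lock_tip (a point): centre of the blue ball at the lever's tip, 26 mm across, 80 mm from the pivot, about 137 mm above the desk at either end, 147 mm when upright; below it a 10 mm rod. Moves in the unit's x-z plane
- jar: bystander: round amber glass jar with a white cap, 48 mm across, 50 mm tall, standing on the platter; origin at the centre of its underside
- lens_cap: bystander: black lens cap, disc 42 mm across, 8 mm thick, lying on the housing between knob and lever; origin at the centre of its underside
- perfume: bystander: clear bottle with brass cap, 48 mm across, 100 mm tall; origin at the centre of its underside
- polish: bystander: red nail polish bottle, 32 mm across, 65 mm tall; origin at the centre of its underside
- lipstick: bystander: brass lipstick tube, 21 mm across, 75 mm tall; origin at the centre of its underside
- compact: bystander: pink round compact, 72 mm across, 16 mm thick; origin at the centre of its underside
- driver: bystander: yellow screwdriver lying flat, 160 mm long, 26 mm thick; origin at the centre of its underside

How it is judged:
By the outcome, as a careful person would: the job done as asked, in the order asked, and still so for the second after the job is handed in, with the robot touching nothing.
It also fails if it takes over 61 s, if anything falls off the work surface, if the arm or the gripper's body presses on something with over 40 N, if the wrist force passes 120 N, or if a joint passes its speed limit or range.

## Working session

There is one attempt and no reset: what is moved stays moved. The work goes in short steps, Python scripts to look and compute and a shell command to move; the robot and the scene stay as the last step left them, time stands still between calls to the robot, and variables do not carry over. Pictures are saved under pics/ and viewed, and the job is handed in when it is done.

```bash
mkdir -p pics; ls; python3 - <<'E'
from station import bot
import cv2,json
s=bot.get_state()
for k,v in s.items(): print(k,v)
for n in ["scene","side","wrist"]:
    d=bot.get_image(n)
    cv2.imwrite(f"pics/{n}0.png",d["img"])
    print(n,d["camera_matrix"],d.get("extrinsics"),d.get("hand_eye"),[k for k in d])
E
```

```text
pics
t 0.0
joints [-1.38681789  0.62935755  0.03844736  1.51838484 -0.02695653  0.99634481
 -0.01999352]
qvel [ 1.00636509e-03  3.82362254e-04  1.02548956e-03 -1.21611924e-03
  1.01473290e-03  1.36423475e-03 -4.86323381e-05]
tau [-2.06585919e-04 -5.63414276e+01  1.22658782e+00 -1.93430507e+01
  1.11626589e-02  1.09183238e-02 -6.59420081e-06]
eef_pos [0.16050734 0.62923284 0.24737642]
orientation [ 0.55882957  0.43329323 -0.43436717 -0.55793517]
force [0.07069946 0.16148097 0.07625877]
ft_torque [-0.00159298  0.01901416  0.04322517]
gripper_width 0.08553303321872821
scene [[406.85710957   0.         251.53673746]
 [  0.         406.85710957 195.43427674]
 [  0.           0.           1.        ]] [[ 0.70890889 -0.53200385  0.46305517  1.1228625 ]
 [ 0.7051194   0.54944835 -0.44823336 -0.6086535 ]
 [-0.01596303  0.64426579  0.76463506  1.13034061]
 [ 0.          0.          0.          1.        ]] None ['img', 'camera_matrix', 'extrinsics']
side [[462.4824363    0.         255.11434377]
 [  0.         462.4824363  192.14086755]
 [  0.           0.           1.        ]] [[ 0.81857921  0.26860976 -0.50771732 -0.24632526]
 [-0.57394018  0.41761531 -0.70440764 -1.08278558]
 [ 0.02281976  0.86801282  0.49601714  0.86717037]
 [ 0.          0.          0.          1.        ]] None ['img', 'camera_matrix', 'extrinsics']
wrist [[274.51756244   0.         255.70629939]
 [  0.         274.51756244 189.36938188]
 [  0.           0.           1.        ]] None [[ 9.99999992e-01 -1.06163070e-04  6.14403500e-05  1.64191734e-03]
 [ 9.08559597e-05  3.04576437e-01 -9.52487893e-01 -1.26175944e-01]
 [ 8.24057557e-05  9.52487891e-01  3.04576444e-01  7.83083737e-02]
 [ 0.00000000e+00  0.00000000e+00  0.00000000e+00  1.00000000e+00]] ['img', 'camera_matrix', 'hand_eye']
```

View images.

View pics/scene0.png

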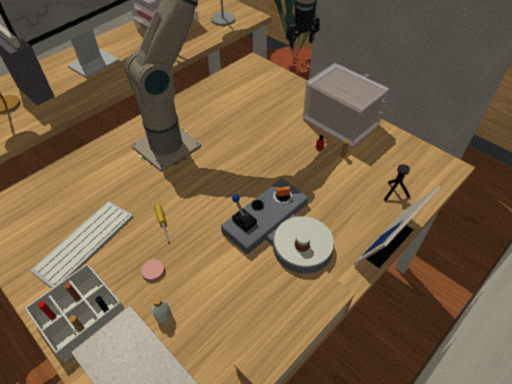

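View pics/side0.png

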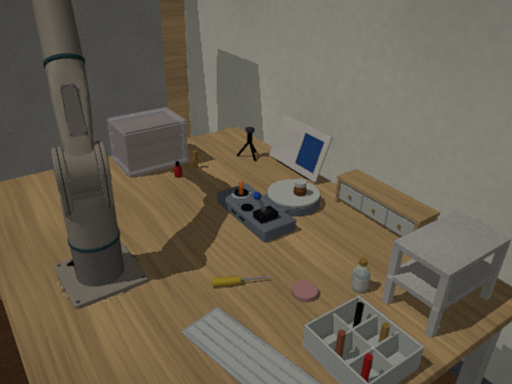

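View pics/wrist0.png

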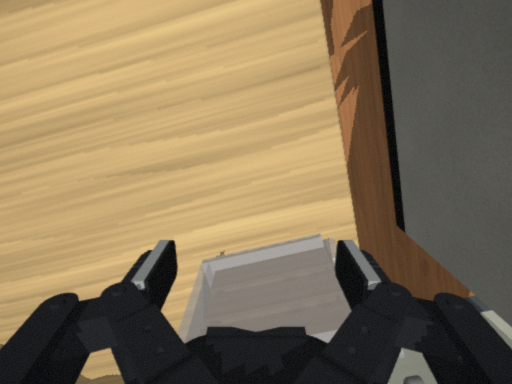

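```bash
python3 - <<'E'
from scipy.spatial.transform import Rotation as R
print(R.from_quat([ 0.55882957 , 0.43329323, -0.43436717, -0.55793517]).as_matrix().round(3))
E
```

```text
[[ 0.247 -0.    -0.969]
 [ 0.969 -0.002  0.247]
 [-0.002 -1.    -0.   ]]
```

```bash
cat > h.py <<'E'
import numpy as np,cv2
from station import bot
from scipy.spatial.transform import Rotation as R
def cam(n):
    s=bot.get_state(); d=bot.get_image(n)
    if n=="wrist":
        T=np.eye(4);T[:3,:3]=R.from_quat(s["orientation"]).as_matrix();T[:3,3]=s["eef_pos"]
        E=T@d["hand_eye"]
    else: E=d["extrinsics"]
    return d["img"],d["camera_matrix"],np.array(E)
def ray(K,E,u,v):
    d=np.array([(u-K[0,2])/K[0,0],-(v-K[1,2])/K[1,1],-1.]); d=E[:3,:3]@d
    return E[:3,3],d/np.linalg.norm(d)
def onz(K,E,u,v,z):
    o,d=ray(K,E,u,v); return o+d*(z-o[2])/d[2]
def tri(r1,r2):
    A=np.zeros((3,3));b=np.zeros(3)
    for o,d in (r1,r2):
        P=np.eye(3)-np.outer(d,d);A+=P;b+=P@o
    x=np.linalg.solve(A,b); return x,[np.linalg.norm(np.cross(x-o,d)) for o,d in (r1,r2)]
def proj(K,E,p):
    c=np.linalg.inv(E)@np.append(p,1); return K[0,0]*c[0]/-c[2]+K[0,2], -K[1,1]*c[1]/-c[2]+K[1,2]
def blobs(img,lo,hi,amin=5):
    h=cv2.cvtColor(img,cv2.COLOR_BGR2HSV); m=cv2.inRange(h,np.array(lo),np.array(hi))
    n,l,st,c=cv2.connectedComponentsWithStats(m)
    return [(c[i].round(1).tolist(),st[i].tolist()) for i in range(1,n) if st[i][4]>=amin],m
E
python3 - <<'E'
from h import *
for n in ["scene","side"]:
    im,K,E=cam(n)
    print(n,"blue",blobs(im,(110,120,60),(130,255,255))[0])
    print(n,"orange",blobs(im,(4,170,120),(14,255,255))[0])
    if n=="scene": c=im[170:280,210:345]
    else: c=im[160:250,205:330]
    cv2.imwrite(f"pics/{n}1.png",cv2.resize(c,None,fx=5,fy=5,interpolation=cv2.INTER_CUBIC))
E
```

```text
scene blue [([235.5, 197.5], [233, 195, 6, 7, 31]), ([379.8, 242.1], [378, 240, 5, 5, 8])]
scene orange [([290.7, 58.1], [271, 47, 40, 25, 539]), ([282.2, 188.6], [277, 187, 13, 4, 36]), ([416.4, 261.7], [410, 256, 16, 12, 39]), ([393.6, 269.0], [390, 263, 9, 11, 29]), ([419.0, 266.4], [415, 263, 9, 8, 18]), ([440.6, 284.8], [427, 267, 26, 35, 197]), ([414.9, 272.1], [414, 269, 3, 7, 8]), ([423.7, 272.3], [422, 270, 4, 5, 7]), ([424.4, 278.3], [422, 275, 6, 7, 15]), ([399.6, 276.8], [399, 276, 2, 3, 5]), ([433.0, 281.4], [432, 280, 3, 3, 5]), ([431.0, 285.0], [430, 283, 3, 4, 7]), ([458.1, 287.4], [453, 283, 13, 9, 32]), ([66.0, 285.8], [65, 284, 3, 4, 6]), ([68.6, 284.8], [68, 284, 2, 3, 5]), ([453.4, 293.0], [452, 291, 4, 5, 9]), ([455.5, 300.4], [443, 292, 27, 16, 77]), ([464.0, 294.4], [462, 292, 5, 6, 13]), ([469.5, 294.0], [468, 293, 4, 3, 6]), ([461.3, 304.0], [460, 303, 4, 3, 7]), ([454.0, 309.8], [447, 306, 16, 10, 45]), ([45.2, 363.5], [42, 361, 8, 6, 15]), ([38.2, 367.5], [37, 366, 4, 4, 6]), ([41.8, 371.1], [40, 367, 6, 10, 24]), ([33.4, 375.8], [30, 369, 9, 15, 33]), ([49.0, 368.3], [46, 368, 7, 2, 7]), ([49.3, 371.2], [48, 370, 3, 3, 6]), ([52.0, 374.8], [48, 372, 8, 6, 14]), ([29.2, 378.1], [27, 377, 5, 3, 10]), ([44.3, 378.8], [43, 377, 4, 4, 6]), ([37.5, 381.5], [36, 380, 4, 4, 6])]
side blue [([256.6, 195.2], [253, 192, 8, 8, 34])]
side orange [([240.9, 184.7], [239, 182, 4, 6, 16])]
```

View pics/scene1.png

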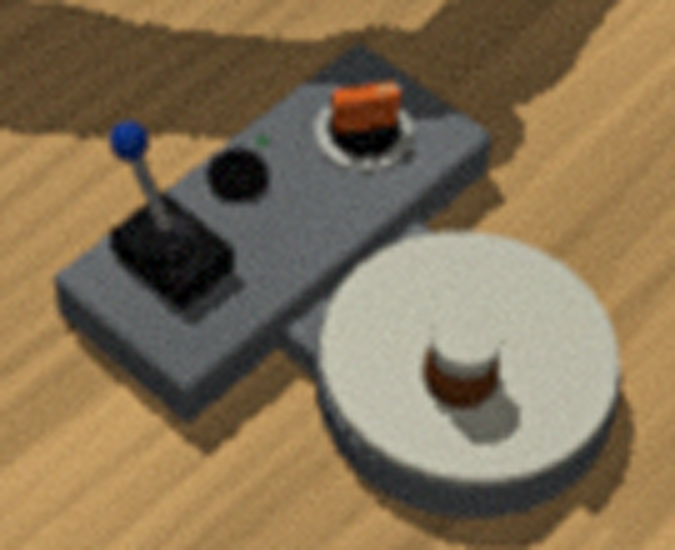

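View pics/side1.png

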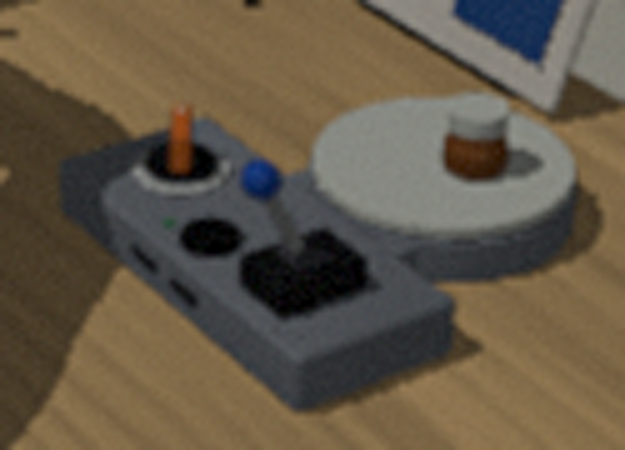

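```bash
python3 - <<'E'
from h import *
S=cam("scene");D=cam("side")
def rr(c,u,v): return ray(c[1],c[2],u,v)
def wc(c,lo,hi,box):
    m=blobs(c[0],lo,hi)[1]; x,y,w,h=box; k=np.zeros_like(m);k[y:y+h,x:x+w]=m[y:y+h,x:x+w]
    v,u=np.nonzero(k);return u.mean(),v.mean(),len(u)
b1=wc(S,(105,80,30),(130,255,255),(228,190,16,18));b2=wc(D,(105,80,30),(130,255,255),(248,187,16,16))
o1=wc(S,(0,150,60),(18,255,255),(270,180,26,20));o2=wc(D,(0,150,60),(18,255,255),(234,178,14,20))
print(b1,b2,o1,o2)
print("ball",tri(rr(S,*b1[:2]),rr(D,*b2[:2])))
print("wing",tri(rr(S,*o1[:2]),rr(D,*o2[:2])))
for n,c,pts in (("scene",S,[(60,280),(187,390),(488,140),(360,45)]),("side",D,[(60,165),(300,360),(450,298),(205,120)])):
    for u,v in pts:
        if n=="scene":U,V=u/5+210-.4,v/5+170-.4
        else: U,V=u/5+205-.4,v/5+160-.4
        print(n,onz(c[1],c[2],U,V,.045).round(4))
# platter
for n,c,(cu,cv) in (("scene",S,(304,242)),("side",D,(294,193))):
    h=cv2.cvtColor(c[0],cv2.COLOR_BGR2HSV); m=((h[...,1]<60)&(h[...,2]>120)).astype(np.uint8)
    k,l,st,ce=cv2.connectedComponentsWithStats(m)
    L=l[int(cv)+8,int(cu)-18];print(st[L],ce[L])
    cs,_=cv2.findContours((l==L).astype(np.uint8),cv2.RETR_EXTERNAL,cv2.CHAIN_APPROX_NONE)
    P=np.array([onz(c[1],c[2],u,v,.046)[:2] for u,v in max(cs,key=len)[:,0]])
    (cx,cy),r=cv2.minEnclosingCircle((P*1000).astype(np.float32)); print(n,"platter",cx,cy,r)
    if n=="scene": 
        jar=onz(c[1],c[2],302.5,239,.096);print("jar",jar)
E
```

```text
(np.float64(235.16666666666666), np.float64(197.54761904761904), 42) (np.float64(256.45098039215685), np.float64(195.4313725490196), 51) (np.float64(282.6442307692308), np.float64(190.90384615384616), 104) (np.float64(240.5686274509804), np.float64(187.62745098039215), 51)
ball (array([ 0.49061166, -0.06896084,  0.13879344]), [np.float64(0.0008101694594558172), np.float64(0.0008101694594558107)])
wing (array([0.54361336, 0.10121556, 0.07117092]), [np.float64(0.0002705029613459512), np.float64(0.00027050296134595975)])
scene [ 0.4863 -0.1329  0.045 ]
scene [ 0.6068 -0.1347  0.045 ]
scene [0.611  0.1548 0.045 ]
scene [0.4875 0.1594 0.045 ]
side [0.4778 0.1564 0.045 ]
side [ 0.4777 -0.1345  0.045 ]
side [ 0.6016 -0.1307  0.045 ]
side [0.6022 0.156  0.045 ]
[ 274  216   60   50 2116] [303.24669187 239.86342155]
scene platter 713.4287109375 12.32327938079834 95.9871826171875
jar [ 0.73011742 -0.01732337  0.096     ]
[268 178  52  28 898] [291.22271715 192.3363029 ]
side platter 717.4630737304688 18.53400230407715 104.1468734741211
```

```bash
python3 - <<'E'
from h import *
for n,box in (("scene",(270,180,26,20)),("side",(234,178,14,20))):
    im,K,E=cam(n); m=blobs(im,(0,150,60),(18,255,255))[1];x,y,w,h=box
    print((m[y:y+h,x:x+w]>0).astype(int)); 
    hs=cv2.cvtColor(im,cv2.COLOR_BGR2HSV)[...,2]
    print(hs[y+4:y+14,x+4:x+22])
S=cam("scene")
for a,b in (((276.7,188.3),(290,187.2)),((276.7,190),(290,190))):
    p=onz(S[1],S[2],*a,.089);q=onz(S[1],S[2],*b,.089);d=q-p;print(p,q,np.degrees(np.arctan2(d[1],d[0])),np.linalg.norm(d))
E
```

```text
[[0 0 0 0 0 0 0 0 0 0 0 0 0 0 0 0 0 0 0 0 0 0 0 0 0 0]
 [0 0 0 1 0 0 0 0 0 0 0 0 0 0 0 0 0 0 0 0 0 0 0 0 0 0]
 [0 0 0 0 0 0 0 0 0 0 0 0 0 0 0 0 0 0 0 0 0 0 0 0 0 0]
 [0 0 0 0 0 0 0 0 0 0 0 0 0 0 0 0 0 0 0 0 0 0 0 0 0 0]
 [0 0 0 0 0 0 0 0 0 0 0 0 0 0 0 0 0 0 0 0 0 0 0 0 0 0]
 [0 0 0 0 0 0 0 0 0 0 0 0 0 0 0 0 0 0 0 0 0 0 0 0 0 0]
 [0 0 0 0 0 0 0 0 0 0 0 0 0 0 0 0 0 0 0 0 0 0 0 0 0 0]
 [0 0 0 0 0 0 0 0 0 1 1 1 1 1 1 1 0 0 0 0 0 0 0 0 0 0]
 [0 0 0 0 0 0 0 1 1 1 1 1 1 1 1 1 1 1 1 1 0 0 0 0 0 0]
 [0 0 0 0 0 0 0 1 1 1 1 1 1 1 1 1 1 1 1 1 0 0 0 0 0 0]
 [0 0 0 0 0 0 0 1 1 1 1 1 1 1 1 1 1 1 1 1 0 0 0 0 0 0]
 [0 0 0 0 0 0 0 1 1 1 1 1 1 1 1 1 1 1 1 1 0 0 0 0 0 0]
 [0 0 0 0 0 0 0 1 1 1 1 1 1 1 1 1 1 1 1 0 0 0 0 0 0 0]
 [0 0 0 0 0 0 0 1 1 1 1 1 1 1 1 1 1 1 1 0 0 0 0 0 0 0]
 [0 0 0 0 0 0 0 1 1 1 1 1 1 1 1 1 1 1 1 0 0 0 0 0 0 0]
 [0 0 0 0 0 0 0 1 1 1 1 1 1 1 0 0 0 0 0 0 0 0 0 0 0 0]
 [0 0 0 0 0 0 0 0 0 0 0 0 0 0 0 0 0 0 0 0 0 0 0 0 0 0]
 [0 0 0 0 0 0 0 0 0 0 0 0 0 0 0 0 0 0 0 0 0 0 0 0 0 0]
 [0 0 0 0 0 0 0 0 0 0 0 0 0 0 0 0 0 0 0 0 0 0 0 0 0 0]
 [0 0 0 0 0 0 0 0 0 0 0 0 0 0 0 0 0 0 0 0 0 0 0 0 0 0]]
[... 1637 characters left out ...]
88  84  99 124 127 129 126 128 124]
 [ 67 110 146 145 125  80  90  89  92  88  90  88 104 117 121 127 126 125]
 [ 60 105 131 131 113  77  87  92  88  90  93  89  86  89 104 118 127 128]
 [ 51  86 110 106  94  63  68  81  86  92  91  90  86  88  82  97 118 126]
 [ 42  84 111 108  91  47  18  34  58  83  88  91  92  89  92  87  98 117]
 [ 38  85 109 109  89  45   0   7  19  50  73  82  84  89  92  88  87  92]
 [ 40  87 108 105  89  42   0  13  10  20  47  70  82  87  89  88  84  85]]
[0.53126683 0.08363366 0.089     ] [0.56036289 0.11868127 0.089     ] 50.300992672991 0.04555124569987523
[0.53642836 0.0780138  0.089     ] [0.56868809 0.10922627 0.089     ] 44.05474046554953 0.04488773052427413
```

```bash
python3 -m pendant '[[[-27,0,-32],[0,0,0],-1],[[-27,0,-32],[0,0,0],-1],[[-27,0,-32],[0,0,0],-1],[[-27,0,-32],[0,0,0],-1],[[-27,0,-32],[0,0,0],-1]]' 40
```

```text
t: 0.92
eef_pos: [0.2758, 0.4656, 0.2459]
orientation: [-0.55, -0.44, 0.439, 0.558]
force: [0.4, 1.0, -0.9]
gripper_width: 0.0853
```

```bash
python3 -m pendant '[[[-27,0,-32],[0,0,0],-1],[[-27,0,-32],[0,0,0],-1],[[-27,0,-32],[0,0,0],-1],[[-27,0,-32],[0,0,0],-1],[[-27,0,-32],[0,0,0],-1]]'; python3 -m pendant '[[[-27,0,-32],[0,0,0],-1],[[-27,0,-32],[0,0,0],-1],[[-27,0,-32],[0,0,0],-1],[[-27,0,-32],[0,0,0],-1],[[-10,0,-10],[0,0,0],-1]]';python3 - <<'E'
from h import *
s=bot.get_state();print(s["joints"].round(3) if hasattr(s["joints"],'round') else s["joints"]);print(R.from_quat(s["orientation"]).as_matrix().round(3))
E
```

```text
t: 1.33
eef_pos: [0.3996, 0.2977, 0.2452]
orientation: [-0.55, -0.442, 0.438, 0.557]
force: [1.2, -0.6, 0.2]
gripper_width: 0.0851
t: 1.75
eef_pos: [0.5101, 0.1453, 0.2451]
orientation: [-0.553, -0.441, 0.435, 0.557]
force: [0.5, 0.2, 0.0]
gripper_width: 0.0853
[-0.367  0.459  0.061  1.861 -0.049  0.816  1.057]
[[ 0.233  0.004 -0.973]
 [ 0.972  0.01   0.233]
 [ 0.011 -1.    -0.001]]
```

```bash
python3 -m pendant '[[[-18,0,-21],[0,0,0],-1],[[-17,0,-22],[0,0,0],-1],[[0,0,0],[0,-7,0],-1],[[0,0,0],[0,-7,0],-1],[[0,0,0],[0,-7,0],-1]]'; python3 -m pendant '[[[0,0,0],[0,-7,0],-1],[[0,0,0],[0,-7,0],-1],[[0,0,0],[0,-7,0],-1],[[0,0,0],[0,-7,0],-1],[[0,0,0],[0,-7,0],-1]]'; python3 -m pendant '[[[0,0,0],[0,-7,0],-1],[[0,0,0],[0,-7,0],-1],[[0,0,0],[0,0,0],-1]]';python3 - <<'E'
from h import *
s=bot.get_state();print(s["joints"].round(3) if hasattr(s["joints"],'round') else s["joints"]);M=R.from_quat(s["orientation"]).as_matrix();print(M.round(3),np.degrees(np.arctan2(M[1,0],M[0,0])))
im,K,E=cam("wrist");cv2.imwrite("pics/w1.png",im)
E
```

```text
t: 2.17
eef_pos: [0.5494, 0.0902, 0.2454]
orientation: [0.467, 0.535, -0.528, -0.466]
force: [0.9, -0.1, 0.2]
gripper_width: 0.0854
t: 2.58
eef_pos: [0.5503, 0.0885, 0.2459]
orientation: [0.282, 0.653, -0.646, -0.277]
force: [-0.2, 0.7, -0.6]
gripper_width: 0.0854
t: 2.83
eef_pos: [0.5506, 0.088, 0.2464]
orientation: [0.198, 0.683, -0.676, -0.192]
force: [-0.4, 0.2, 0.3]
gripper_width: 0.0856
[-0.02   0.503 -0.278  1.787  0.17   0.863  2.207]
[[-0.848  0.011 -0.531]
 [ 0.531  0.006 -0.848]
 [-0.006 -1.    -0.011]] 147.94317816433644
```

View pics/w1.png

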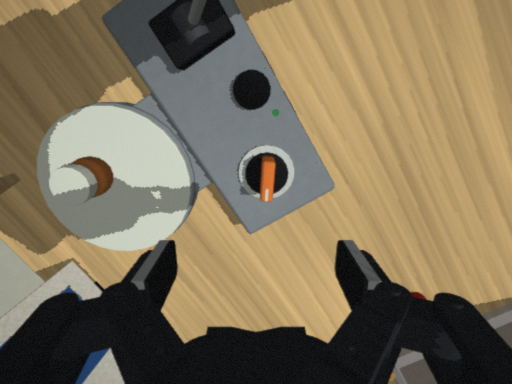

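```bash
cat >> h.py <<'E'
def wing(tag=None):
    im,K,E=cam("wrist"); m=blobs(im,(0,140,60),(18,255,255))[1]
    s=bot.get_state();M=R.from_quat(s["orientation"]).as_matrix()
    p=proj(K,E,np.array([.544,.101,.08])); n,l,st,c=cv2.connectedComponentsWithStats(m)
    i=min((i for i in range(1,n) if st[i][4]>60),key=lambda i:np.hypot(*(c[i]-p)))
    v,u=np.nonzero(l==i); 
    # top face: brighter pixels; report both
    g=cv2.cvtColor(im,cv2.COLOR_BGR2HSV)[...,2]
    return im,K,E,l==i,g,M,s
E
python3 - <<'E'
from h import *
im,K,E,m,g,M,s=wing()
v,u=np.nonzero(m);print(u.min(),u.max(),v.min(),v.max(),len(u))
print(g[v.min()-1:v.max()+2,u.min()-1:u.max()+2])
r=cv2.minAreaRect(np.stack([u,v],1).astype(np.float32));print(r)
# ring: white around
h=cv2.cvtColor(im,cv2.COLOR_BGR2HSV);c=np.array([u.mean(),v.mean()])
rm=((h[...,1]<45)&(h[...,2]>110)).astype(np.uint8);n,l,st,ce=cv2.connectedComponentsWithStats(rm)
for i in range(1,n):
    if st[i][4]>50: print(st[i],ce[i])
E
```

```text
260 275 156 201 572
[[ 28  29  30  29  38  48  49  51  52  53  49  42  42  37  34  34  39  55]
 [ 29  26  29  46  68  86  89  93  94  96  89  85  71  68  50  32  31  35]
 [ 22  25  28  74  93 108 113 114 117 116 119 116 122 121  94  49  26  32]
 [ 19  21  41  87 102 111 119 119 118 120 123 121 124 129 107  61  31  33]
 [ 20  19  39  86 103 111 117 119 124 124 125 126 126 127 133  78  38  33]
 [ 14  22  44  87 101 111 122 127 129 127 127 126 131 131 132  88  43  28]
 [ 24  21  51  89 114 133 152 154 151 149 148 148 147 147 139 109  60  30]
 [ 14  24  52  96 142 171 190 195 193 192 193 192 189 188 183 150  81  38]
 [ 18  24  55 104 148 180 197 203 202 203 206 205 204 206 206 195 114  43]
 [ 19  22  66 112 155 185 203 210 208 210 211 213 215 215 214 205 121  49]
 [ 21  26  71 115 155 188 205 208 213 212 214 216 218 218 216 204 118  45]
 [ 18  24  70 121 160 191 204 207 210 211 213 215 216 218 216 199 116  46]
 [ 19  25  70 120 160 192 206 211 210 213 212 215 216 218 215 196 110  43]
 [ 18  25  75 127 165 195 205 208 211 213 213 216 217 217 212 187 105  38]
 [ 17  32  85 127 165 195 206 
[... 2250 characters left out ...]
207 207 213 218 217 211 162 132 132 136 135]
 [131 118 145 174 190 194 197 202 203 205 209 210 202 150 128 133 133 133]
 [135 131 127 143 151 155 161 178 185 174 170 178 159 132 134 135 134 135]
 [133 133 136 126 129 126 130 134 134 129 130 129 130 133 132 135 133 133]]
((267.45001220703125, 178.35000610351562), (14.563061714172363, 45.039791107177734), 3.3664605617523193)
[  137    14   197   220 16607] [239.50575059 127.76329259]
[   37    96   174   155 17756] [118.3683262  175.36421491]
[   0  240  102  108 4043] [ 32.72396735 289.73386099]
[488 310  24  18 242] [500.69834711 318.8553719 ]
[ 84 350  40  34 714] [105.90896359 371.87254902]
[395 352  28  32 303] [406.89108911 361.7359736 ]
```

```bash
python3 - <<'E'
from h import *
im,K,E,m,g,M,s=wing()
a=onz(K,E,269.2,162.3,.089);b=onz(K,E,266.4,201,.089);d=b-a
print(a,b,(a+b)/2,np.linalg.norm(d),np.degrees(np.arctan2(d[1],d[0])), s["eef_pos"])
# ring outer via dark/bright: crop for view
cv2.imwrite("pics/w1c.png",cv2.resize(im[135:215,225:310],None,fx=7,fy=7,interpolation=cv2.INTER_NEAREST))
# ball
for c in ("blue",): print(blobs(im,(105,80,30),(130,255,255))[0])
for p in ((.544,.101,.089),(.544,.101,.045)): print(proj(K,E,np.array(p)))
c=onz(K,E,251,89.5,.053);print("lenscap",c)
print("side in tool axes", M.T@(np.append(((a+b)/2)[:2],.080)-s["eef_pos"]))
E
```

```text
[0.53118443 0.08368936 0.089     ] [0.55652518 0.11907972 0.089     ] [0.5438548  0.10138454 0.089     ] 0.043527361473682746 54.395995832612456 [0.5505826  0.08803104 0.24637665]
[([69.3, 291.3], [65, 288, 10, 6, 32]), ([79.2, 299.1], [78, 297, 4, 5, 13]), ([91.2, 364.2], [75, 347, 37, 37, 507])]
(np.float64(267.4647663544644), np.float64(181.87992403226926))
(np.float64(266.18800434455466), np.float64(171.49026992485463))
lenscap [0.50853981 0.01171159 0.053     ]
side in tool axes [ 0.01382135  0.16637267 -0.00581989]
```

View pics/w1c.png

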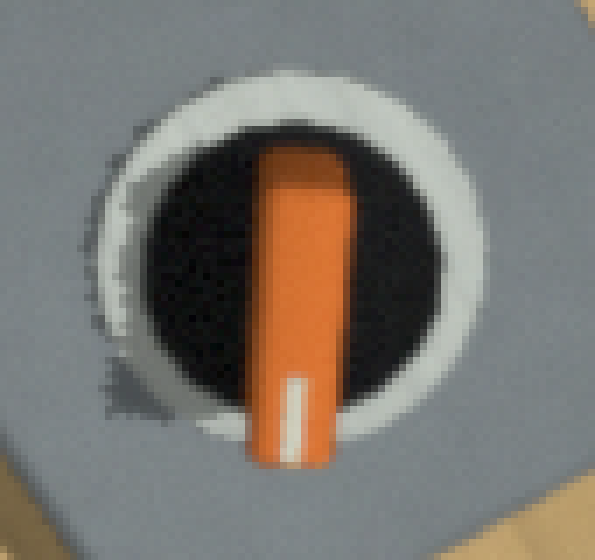

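```bash
python3 -m pendant '[[[14,0,-6],[0.6,3.5,-0.35],-1],[[0,35,0],[0,0,0],-1],[[0,35,0],[0,0,0],-0.5],[[0,15,0],[0,0,0],-0.5],[[0,0,0],[0,0,0],-0.5]]'; cat > st.py <<'E'
from h import *
s=bot.get_state();M=R.from_quat(s["orientation"]).as_matrix()
f=lambda a,n=3: np.round(np.array(a),n).tolist()
print("t",round(s["t"],2),"pos",f(s["eef_pos"],4),"yaw",round(np.degrees(np.arctan2(M[1,0],M[0,0])),2),"toolY",f(M[:,1]))
print("F",f(s["force"],2),"T",f(s["ft_torque"]),"tau7",f(s["tau"][6]),"w",round(s["gripper_width"],4),"j",f(s["joints"],2))
print("to knob in tool axes mm",f(1000*M.T@(np.array([.544,.1013,.078])-s["eef_pos"]),1))
E
python3 st.py
```

```text
t: 3.4
eef_pos: [0.545, 0.1017, 0.1614]
orientation: [0.227, 0.672, -0.669, -0.221]
force: [-0.7, -0.7, 0.3]
gripper_width: 0.0644
t 3.4 pos [0.545, 0.1017, 0.1614] yaw 143.05 toolY [0.009, 0.001, -1.0]
F [-0.67, -0.73, 0.27] T [-0.009, -0.004, -0.034] tau7 -0.049 w 0.0644 j [-0.09, 0.61, -0.22, 1.88, 0.2, 0.67, 2.06]
to knob in tool axes mm [1.1, 83.4, 1.4]
```

```bash
python3 -m pendant '[[[1,35,1],[0,-1.2,0],-0.4],[[0,35,0],[0,0,0],-0.4],[[0,10,0],[0,0,0],-0.4],[[0,0,0],[0,0,0],-0.4]]' 60;python3 st.py; python3 - <<'E'
from h import *
im,K,E=cam("wrist");cv2.imwrite("pics/w2.png",im)
E
```

```text
t: 3.73
eef_pos: [0.548, 0.1026, 0.0824]
orientation: [0.224, 0.674, -0.67, -0.214]
force: [-0.9, -0.5, 0.6]
gripper_width: 0.0598
t 3.73 pos [0.548, 0.1026, 0.0824] yaw 143.93 toolY [0.016, 0.001, -1.0]
F [-0.93, -0.5, 0.57] T [-0.038, -0.003, -0.02] tau7 -0.048 w 0.0598 j [-0.12, 0.73, -0.18, 1.92, 0.26, 0.49, 2.03]
to knob in tool axes mm [2.5, 4.4, 3.5]
```

View pics/w2.png

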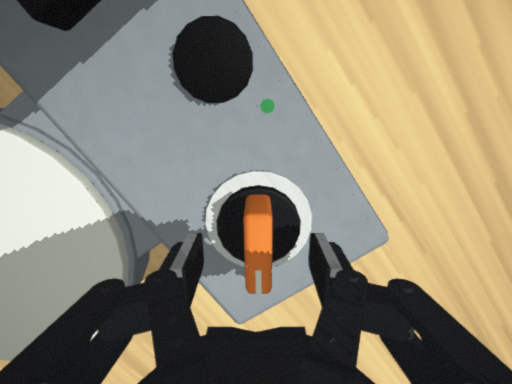

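```bash
python3 -m pendant '[[[2.5,4,3.5],[0.6,-0.5,-0.7],-0.4],[[0,0,0],[0,0,0],-0.4]]';python3 st.py; 
```

```text
t: 3.95
eef_pos: [0.5458, 0.1018, 0.0821]
orientation: [0.217, 0.674, -0.673, -0.215]
force: [0.3, 0.5, -0.1]
gripper_width: 0.0599
t 3.95 pos [0.5458, 0.1018, 0.0821] yaw 144.44 toolY [0.003, 0.0, -1.0]
F [0.27, 0.54, -0.06] T [0.039, -0.007, -0.044] tau7 0.072 w 0.0599 j [-0.12, 0.74, -0.18, 1.92, 0.26, 0.51, 2.04]
to knob in tool axes mm [1.2, 4.1, 1.5]
```

```bash
python3 -m pendant '[[[1.5,5,2],[0,0,0],-0.4],[[0,0,0],[0,0,0],-0.4]]';python3 st.py; 
```

```text
t: 4.12
eef_pos: [0.5453, 0.1012, 0.0796]
orientation: [0.219, 0.675, -0.672, -0.214]
force: [-0.6, -0.1, 0.5]
gripper_width: 0.0596
t 4.12 pos [0.5453, 0.1012, 0.0796] yaw 144.38 toolY [0.008, 0.002, -1.0]
F [-0.56, -0.1, 0.47] T [-0.008, 0.022, -0.05] tau7 -0.021 w 0.0596 j [-0.12, 0.74, -0.18, 1.92, 0.26, 0.49, 2.04]
to knob in tool axes mm [1.2, 1.6, 0.7]
```

```bash
python3 -m pendant '[[[1.3,2,0.7],[0,0,0],0.3],[[0,0,0],[0,0,0],0.6],[[0,0,0],[0,0,0],1],[[0,0,0],[0,0,0],1],[[0,0,0],[0,0,0],1]]' 60;python3 st.py; 
```

```text
t: 4.53
eef_pos: [0.5452, 0.1012, 0.0798]
orientation: [0.22, 0.675, -0.671, -0.213]
force: [0.4, 0.4, -1.6]
gripper_width: 0.0132
t 4.53 pos [0.5452, 0.1012, 0.0798] yaw 144.32 toolY [0.012, 0.002, -1.0]
F [0.4, 0.36, -1.56] T [0.074, 0.145, 0.023] tau7 -0.011 w 0.0132 j [-0.12, 0.74, -0.18, 1.93, 0.26, 0.49, 2.04]
to knob in tool axes mm [1.0, 1.8, 0.6]
```

```bash
cat > av.py <<'E'
from h import *
import sys
n=int(sys.argv[1]) if len(sys.argv)>1 else 5
F=[];T=[];Y=[];t7=[];P=[]
for i in range(n):
    bot.get_image("side"); s=bot.get_state();M=R.from_quat(s["orientation"]).as_matrix()
    F.append(s["force"]);T.append(s["ft_torque"]);t7.append(s["tau"][6]);Y.append(np.degrees(np.arctan2(M[1,0],M[0,0])));P.append(s["eef_pos"])
f=lambda a,k=3: np.round(np.mean(a,0),k).tolist()
print("t",round(s["t"],2),"F",f(F,2),"T",f(T),"sdTz",np.std(np.array(T)[:,2]).round(3),"tau7",f(t7),np.std(t7).round(3),"yaw",f(Y,2),"pos",f(P,4),"tilt",f(M[:,1]),"w",round(s["gripper_width"],4),"j7",round(s["joints"][6],2))
e=M.T@(np.array([.544,.1013,.078])-s["eef_pos"]);print("to knob tool mm",np.round(1000*e,1), "tilt fix deg tool", np.round(np.degrees(M.T@np.cross(M[:,1],[0,0,-1])),2))
E
python3 av.py 6; python3 -m pendant '[[[0,0,0],[0,6,0],1],[[0,0,0],[0,6,0],1],[[0,0,0],[0,6,0],1],[[0,0,0],[0,0,0],1]]';python3 av.py 6
```

```text
t 4.83 F [-0.37, -0.66, 1.23] T [-0.049, 0.133, 0.002] sdTz 0.028 tau7 -0.009 0.0 yaw 144.33 pos [0.5452, 0.1012, 0.0797] tilt -0.329 w 0.0135 j7 2.04
to knob tool mm [1.  1.7 0.6] tilt fix deg tool [ 0.5  0.  -0.5]
t: 5.17
eef_pos: [0.5457, 0.1007, 0.0798]
orientation: [0.327, 0.632, -0.626, -0.32]
force: [-0.4, 0.2, 0.4]
gripper_width: 0.0131
t 5.47 F [-0.12, -0.41, 0.88] T [-0.11, 0.098, -0.019] sdTz 0.026 tau7 -0.055 0.108 yaw 125.84 pos [0.5456, 0.1007, 0.0798] tilt -0.328 w 0.0129 j7 1.83
to knob tool mm [1.4 1.7 1. ] tilt fix deg tool [ 0.68  0.   -0.3 ]
```

```bash
python3 -m pendant '[[[0,0,0],[0,7,0],1],[[0,0,0],[0,7,0],1],[[0,0,0],[0.4,7,-0.3],1],[[0,0,0],[0,7,0],1]]';python3 st.py; python3 av.py 3; python3 -m pendant '[[[0,0,0],[0,6,0],1],[[0,0,0],[0,6,0],1]]';python3 st.py; python3 av.py 5
```

```text
t: 5.8
eef_pos: [0.5464, 0.0996, 0.0798]
orientation: [0.468, 0.533, -0.527, -0.468]
force: [-1.0, -0.0, 2.0]
gripper_width: 0.0131
t 5.8 pos [0.5464, 0.0996, 0.0798] yaw 97.2 toolY [0.005, 0.006, -1.0]
F [-1.01, -0.01, 2.04] T [-0.279, 0.137, 0.051] tau7 0.994 w 0.0131 j [-0.24, 0.74, 0.02, 1.92, -0.04, 0.48, 1.51]
to knob in tool axes mm [2.0, 1.7, 2.1]
t 5.95 F [0.23, -1.0, 0.9] T [-0.29, -0.054, 0.006] sdTz 0.017 tau7 -0.298 0.254 yaw 97.38 pos [0.5463, 0.0996, 0.0797] tilt -0.33 w 0.013 j7 1.52
to knob tool mm [1.9 1.7 2. ] tilt fix deg tool [0.37 0.   0.27]
t: 6.12
eef_pos: [0.5463, 0.0992, 0.0798]
orientation: [-0.517, -0.485, 0.479, 0.518]
force: [-0.3, -1.5, 1.3]
gripper_width: 0.0126
t 6.12 pos [0.5463, 0.0992, 0.0798] yaw 85.91 toolY [0.006, 0.006, -1.0]
F [-0.25, -1.49, 1.28] T [-0.312, 0.039, 0.015] tau7 0.829 w 0.0126 j [-0.28, 0.74, 0.07, 1.93, -0.12, 0.48, 1.38]
to knob in tool axes mm [1.9, 1.8, 2.5]
t 6.37 F [-0.26, -1.27, 1.01] T [-0.373, -0.0, -0.025] sdTz 0.026 tau7 -0.156 0.196 yaw 86.06 pos [0.5463, 0.0992, 0.0797] tilt -0.33 w 0.0131 j7 1.38
to knob tool mm [1.9 1.7 2.5] tilt fix deg tool [0.31 0.   0.33]
```

```bash
python3 -m pendant '[[[1.5,0,2],[0.3,2,0.3],1],[[1,0,1.5],[0,1,0],1]]';python3 st.py; python3 av.py 4;python3 - <<'E'
from h import *
im,K,E=cam("wrist");cv2.imwrite("pics/w3.png",im)
E
```

```text
t: 6.53
eef_pos: [0.5462, 0.0995, 0.0798]
orientation: [0.53, 0.471, -0.469, -0.526]
force: [1.5, -3.3, -2.7]
gripper_width: 0.0131
t 6.53 pos [0.5462, 0.0995, 0.0798] yaw 83.34 toolY [0.006, -0.001, -1.0]
F [1.47, -3.26, -2.73] T [-0.769, -0.496, 0.037] tau7 -0.053 w 0.0131 j [-0.29, 0.74, 0.09, 1.93, -0.13, 0.48, 1.35]
to knob in tool axes mm [1.5, 1.8, 2.4]
t 6.73 F [3.09, -4.61, -2.86] T [-0.959, -0.821, 0.053] sdTz 0.02 tau7 -0.09 0.03 yaw 83.36 pos [0.5461, 0.0996, 0.0798] tilt -0.332 w 0.0133 j7 1.35
to knob tool mm [1.5 1.8 2.3] tilt fix deg tool [ 0.37  0.   -0.02]
```

View pics/w3.png

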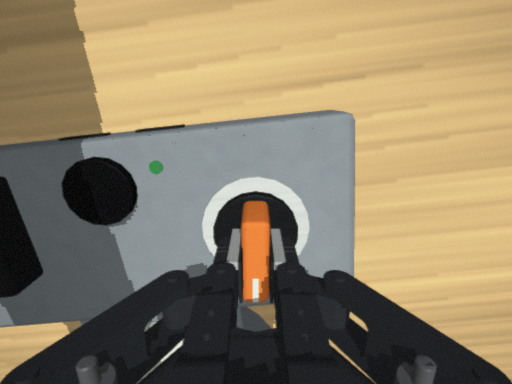

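```bash
cat >> av.py <<'E'
open("log.txt","a").write(f"{f(Y,3)} {f(T)[2]} {f(t7)}\n")
sys.exit(1 if f(T)[2]>0.12 else 0)
E
python3 -m pendant '[[[0,0,0],[0,2.5,0],1],[[0,0,0],[0,2.5,0],1]]' >/dev/null && python3 av.py 4 && python3 -m pendant '[[[0,0,0],[0,2.5,0],1],[[0,0,0],[0,2.5,0],1]]'  >/dev/null && python3 av.py 4
```

```text
t 7.15 F [0.07, -1.48, 1.35] T [-0.405, -0.01, 0.048] sdTz 0.031 tau7 -0.111 0.079 yaw 78.6 pos [0.5462, 0.0992, 0.0797] tilt -0.332 w 0.0127 j7 1.29
to knob tool mm [1.6 1.7 2.6] tilt fix deg tool [0.36 0.   0.02]
t 7.52 F [-0.11, -1.67, 0.67] T [-0.456, -0.04, 0.041] sdTz 0.039 tau7 -0.113 0.081 yaw 73.82 pos [0.5462, 0.099, 0.0798] tilt -0.331 w 0.013 j7 1.24
to knob tool mm [1.6 1.7 2.8] tilt fix deg tool [0.36 0.   0.06]
```

```bash

python3 -m pendant '[[[0,0,0],[0,2.5,0],1],[[0,0,0],[0,2.5,0],1]]' >/dev/null && python3 av.py 4 && python3 -m pendant '[[[0,0,0],[0,2.5,0],1],[[0,0,0],[0,2.5,0],1]]'  >/dev/null && python3 av.py 4 && python3 -m pendant '[[[0,0,0],[0,2.5,0],1],[[0,0,0],[0,2.5,0],1]]'  >/dev/null && python3 av.py 4 && python3 -m pendant '[[[0,0,0],[0,2.5,0],1],[[0,0,0],[0,2.5,0],1]]'  >/dev/null && python3 av.py 4
```

```text
t 7.88 F [0.14, -1.95, 1.59] T [-0.518, -0.034, 0.023] sdTz 0.01 tau7 -0.114 0.083 yaw 69.03 pos [0.5462, 0.0988, 0.0798] tilt -0.332 w 0.0126 j7 1.19
to knob tool mm [1.5 1.7 2.9] tilt fix deg tool [ 0.35 -0.    0.09]
t 8.25 F [-0.5, -2.08, 0.86] T [-0.545, -0.031, -0.007] sdTz 0.005 tau7 -0.114 0.083 yaw 64.22 pos [0.5461, 0.0987, 0.0797] tilt -0.332 w 0.0131 j7 1.13
to knob tool mm [1.4 1.7 3. ] tilt fix deg tool [ 0.33 -0.    0.11]
t 8.62 F [0.18, -2.12, 1.12] T [-0.567, 0.022, 0.04] sdTz 0.029 tau7 -0.115 0.083 yaw 59.42 pos [0.546, 0.0985, 0.0798] tilt -0.332 w 0.0132 j7 1.08
to knob tool mm [1.3 1.7 3.2] tilt fix deg tool [ 0.32 -0.    0.13]
t 8.98 F [-0.07, -2.2, 1.93] T [-0.58, 0.028, 0.07] sdTz 0.036 tau7 -0.143 0.084 yaw 54.62 pos [0.5459, 0.0984, 0.0797] tilt -0.332 w 0.0128 j7 1.02
to knob tool mm [1.2 1.7 3.3] tilt fix deg tool [0.3  0.   0.15]
```

```bash
python3 av.py 4; 
python3 -m pendant '[[[0,0,0],[0,2,0],1],[[0,0,0],[0,0,0],1]]' >/dev/null && python3 av.py 8
```

```text
t 9.18 F [-0.19, -2.26, 2.04] T [-0.634, 0.063, 0.087] sdTz 0.032 tau7 -0.053 0.001 yaw 54.64 pos [0.5459, 0.0984, 0.0797] tilt -0.332 w 0.013 j7 1.02
to knob tool mm [1.2 1.7 3.2] tilt fix deg tool [0.29 0.   0.16]
t 9.75 F [-0.15, -2.65, 1.19] T [-0.638, 0.034, 0.126] sdTz 0.031 tau7 -0.142 0.028 yaw 52.59 pos [0.5459, 0.0984, 0.0797] tilt -0.332 w 0.013 j7 1.0
to knob tool mm [1.2 1.7 3.3] tilt fix deg tool [ 0.27 -0.    0.17]
```

```bash

python3 -m pendant '[[[0,0,0],[0,2,0],1],[[0,0,0],[0,0,0],1]]' >/dev/null && python3 av.py 10
```

```text
t 10.42 F [-0.13, -2.24, 1.76] T [-0.655, 0.037, 0.206] sdTz 0.022 tau7 -0.205 0.027 yaw 50.53 pos [0.5459, 0.0983, 0.0797] tilt -0.332 w 0.0132 j7 0.98
to knob tool mm [1.1 1.7 3.3] tilt fix deg tool [0.25 0.   0.19]
```

```bash

python3 -m pendant '[[[0,0,0],[0,1.6,0],1],[[0,0,0],[0,0,0],1]]' >/dev/null && python3 av.py 10; cat log.txt
```

```text
t 11.08 F [-0.04, -2.39, 1.47] T [-0.672, 0.063, 0.226] sdTz 0.038 tau7 -0.255 0.022 yaw 48.89 pos [0.5458, 0.0983, 0.0797] tilt -0.332 w 0.0128 j7 0.96
to knob tool mm [1.  1.7 3.3] tilt fix deg tool [0.24 0.   0.2 ]
78.598 0.048 -0.111
73.825 0.041 -0.113
69.026 0.023 -0.114
64.225 -0.007 -0.114
59.418 0.04 -0.115
54.616 0.07 -0.143
54.637 0.087 -0.053
52.59 0.126 -0.142
50.534 0.206 -0.205
48.889 0.226 -0.255
```

```bash

python3 -m pendant '[[[0,0,0],[0,-7,0],1],[[0,0,0],[0,-7,0],1],[[0,0,0],[0,-7,0],1],[[0,0,0],[0,-7,0],1],[[0,0,0],[0,-7,0],1]]' && python3 st.py;  python3 -m pendant '[[[0,0,0],[0,-7,0],1],[[0,0,0],[0,-7,0],1],[[0,0,0],[0,-7,0],1],[[0,0,0],[0,-7,0],1],[[0,0,0],[0,0,0],1]]'; python3 av.py 3
```

```text
t: 11.5
eef_pos: [0.5463, 0.0994, 0.0798]
orientation: [0.524, 0.478, -0.474, -0.521]
force: [-0.4, -1.6, 0.2]
gripper_width: 0.0133
t 11.5 pos [0.5463, 0.0994, 0.0798] yaw 84.68 toolY [0.006, 0.001, -1.0]
F [-0.36, -1.58, 0.25] T [-0.472, -0.008, -0.105] tau7 -0.955 w 0.0133 j [-0.29, 0.74, 0.09, 1.93, -0.12, 0.48, 1.36]
to knob in tool axes mm [1.7, 1.8, 2.5]
t: 11.92
eef_pos: [0.5461, 0.1004, 0.0798]
orientation: [0.389, 0.593, -0.589, -0.387]
force: [1.0, -2.7, 1.3]
gripper_width: 0.013
t 12.07 F [0.26, -1.98, 1.21] T [-0.412, -0.025, 0.051] sdTz 0.006 tau7 0.133 0.131 yaw 113.12 pos [0.5461, 0.1003, 0.0798] tilt -0.331 w 0.0134 j7 1.69
to knob tool mm [1.7 1.8 1.6] tilt fix deg tool [0.35 0.   0.03]
```

```bash

python3 -m pendant '[[[0,0,0],[0,-7,0],1],[[0,0,0],[0,-7,0],1],[[0,0,0],[0,-7,0],1],[[0,0,0],[0,-7,0],1],[[0,0,0],[0,0,0],1]]'; python3 av.py 3
```

```text
t: 12.48
eef_pos: [0.5455, 0.1013, 0.0797]
orientation: [0.234, 0.669, -0.667, -0.232]
force: [0.5, -2.6, 0.8]
gripper_width: 0.0129
t 12.63 F [-0.19, -1.56, 1.44] T [-0.349, -0.023, 0.029] sdTz 0.014 tau7 0.125 0.138 yaw 141.2 pos [0.5455, 0.1012, 0.0797] tilt -0.331 w 0.0129 j7 2.01
to knob tool mm [1.2 1.7 0.9] tilt fix deg tool [ 0.21 -0.   -0.14]
```

```bash

python3 -m pendant '[[[0,0,0],[0,-3.8,0],1],[[0,0,0],[0,0,0],1]]'; python3 av.py 4
```

```text
t: 12.8
eef_pos: [0.5454, 0.1013, 0.0797]
orientation: [0.216, 0.675, -0.673, -0.213]
force: [0.1, -3.0, 1.0]
gripper_width: 0.013
t 13.0 F [0.13, -2.17, 1.29] T [-0.361, -0.026, -0.031] sdTz 0.012 tau7 0.045 0.071 yaw 144.64 pos [0.5455, 0.1013, 0.0797] tilt -0.332 w 0.0127 j7 2.05
to knob tool mm [1.2 1.8 0.9] tilt fix deg tool [ 0.17  0.   -0.17]
```

```bash

python3 -m pendant '[[[0,0,0],[0,0,0],-0.4],[[0,0,0],[0,0,0],-0.4],[[0,0,0],[0,0,0],-0.4],[[0,0,0],[0,0,0],-0.4]]'; python3 st.py;  python3 -m pendant '[[[0,-30,0],[0,0,0],-0.4],[[0,-40,0],[0,0,0],-0.4],[[0,-40,0],[0,0,0],-0.4],[[0,-35,0],[0,0,0],-0.4],[[0,0,0],[0,0,0],0]]'; python3 st.py; python3 - <<'E'
from h import *
im,K,E,m,g,M,s=wing()
cv2.imwrite("pics/w4.png",im)
v,u=np.nonzero(m);print(v.min(),v.max())
for y in range(v.min(),v.max()+1,3): 
    r=g[y,u.min()-3:u.max()+4].astype(int); w=np.nonzero(r>180)[0]
    if len(w): print(y,w[0]+u.min()-3,w[-1]+u.min()-3)
E
```

```text
t: 13.33
eef_pos: [0.5453, 0.1038, 0.0796]
orientation: [0.216, 0.675, -0.672, -0.214]
force: [0.0, 0.4, -0.1]
gripper_width: 0.0594
t 13.33 pos [0.5453, 0.1038, 0.0796] yaw 144.58 toolY [0.004, 0.003, -1.0]
F [0.04, 0.45, -0.09] T [0.019, 0.029, -0.001] tau7 -0.001 w 0.0594 j [-0.12, 0.74, -0.18, 1.92, 0.26, 0.5, 2.04]
to knob in tool axes mm [-0.4, 1.6, 2.8]
t: 13.75
eef_pos: [0.5426, 0.1053, 0.2273]
orientation: [0.213, 0.675, -0.673, -0.216]
force: [1.1, 0.5, 0.6]
gripper_width: 0.0495
t 13.75 pos [0.5426, 0.1053, 0.2273] yaw 144.66 toolY [-0.004, 0.004, -1.0]
F [1.14, 0.51, 0.64] T [0.039, -0.056, -0.004] tau7 0.143 w 0.0495 j [-0.06, 0.53, -0.27, 1.81, 0.17, 0.83, 2.11]
to knob in tool axes mm [-4.3, 149.2, 2.7]
151 199
157 247 255
160 245 256
163 245 256
166 245 256
169 245 256
172 245 256
175 245 256
178 245 256
181 245 256
184 245 256
187 245 256
190 245 256
193 245 261
196 245 259
199 246 255
```

View pics/w4.png

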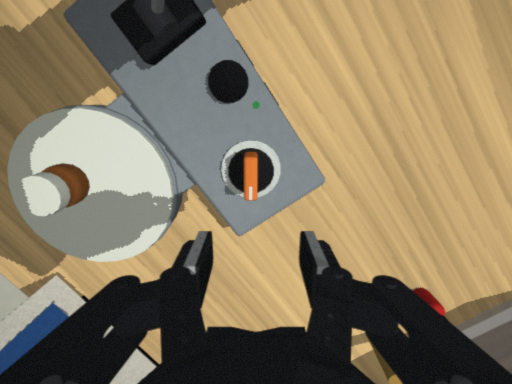

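```bash

python3 -m pendant '[[[0,0,0],[0,7,0],1],[[0,0,0],[0,7,0],1],[[0,0,0],[0,7,0],1],[[0,0,0],[0,7,0],1],[[0,0,0],[0,7,0],1]]' >/dev/null; python3 -m pendant '[[[0,0,0],[0,7,0],1],[[0,0,0],[0,7,0],1],[[0,0,0],[0,5,0],1],[[-30,0,16],[0,0,0],1],[[-35,0,18],[0,0,0],1]]' ;  python3 -m pendant '[[[-35,0,18],[0,0,0],1],[[-35,0,18],[0,0,0],1],[[-20,0,12],[0,0,0],1],[[0,0,0],[0,0,0],1]]'; python3 st.py; python3 - <<'E'
from h import *
im,K,E=cam("wrist")
cv2.imwrite("pics/w5.png",im); print(blobs(im,(105,80,30),(130,255,255))[0])
E
```

```text
t: 14.63
eef_pos: [0.5021, 0.0475, 0.2137]
orientation: [-0.496, -0.495, 0.502, 0.508]
force: [0.3, -1.3, -0.1]
gripper_width: 0.0004
t: 14.97
eef_pos: [0.4433, -0.0503, 0.2088]
orientation: [-0.494, -0.489, 0.505, 0.512]
force: [-0.7, 0.2, 0.8]
gripper_width: 0.0002
t 14.97 pos [0.4433, -0.0503, 0.2088] yaw 89.3 toolY [-0.033, 0.002, -0.999]
F [-0.69, 0.16, 0.78] T [-0.048, -0.019, 0.049] tau7 0.381 w 0.0002 j [0.04, 0.42, 0.01, 2.08, -0.01, 0.68, 1.62]
to knob in tool axes mm [152.6, 127.7, -103.1]
[([222.3, 262.1], [216, 251, 14, 24, 193])]
```

View pics/w5.png

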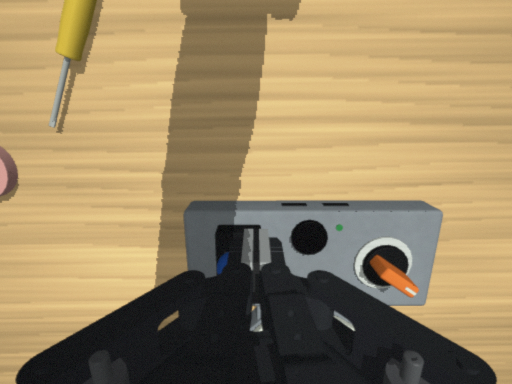

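```bash

python3 -m pendant '[[[-20,0,0],[-1.9,-0.7,0],1],[[0,15,0],[0,0,0],1],[[0,0,0],[0,0,0],1]]' ; python3 st.py; python3 - <<'E'
from h import *
im,K,E=cam("side");cv2.imwrite("pics/s6.png",cv2.resize(im[140:260,190:340],None,fx=5,fy=5,interpolation=cv2.INTER_CUBIC))
im,K,E=cam("wrist");cv2.imwrite("pics/w6.png",im)
E
```

```text
t: 15.27
eef_pos: [0.4453, -0.0667, 0.1918]
orientation: [0.499, 0.503, -0.499, -0.499]
force: [-0.2, 1.8, -0.4]
gripper_width: 0.0006
t 15.27 pos [0.4453, -0.0667, 0.1918] yaw 90.23 toolY [0.003, 0.004, -1.0]
F [-0.22, 1.77, -0.4] T [0.066, 0.036, -0.083] tau7 0.047 w 0.0006 j [0.09, 0.44, 0.0, 2.12, -0.01, 0.59, 1.67]
to knob in tool axes mm [167.1, 114.8, -99.0]
```

View pics/s6.png

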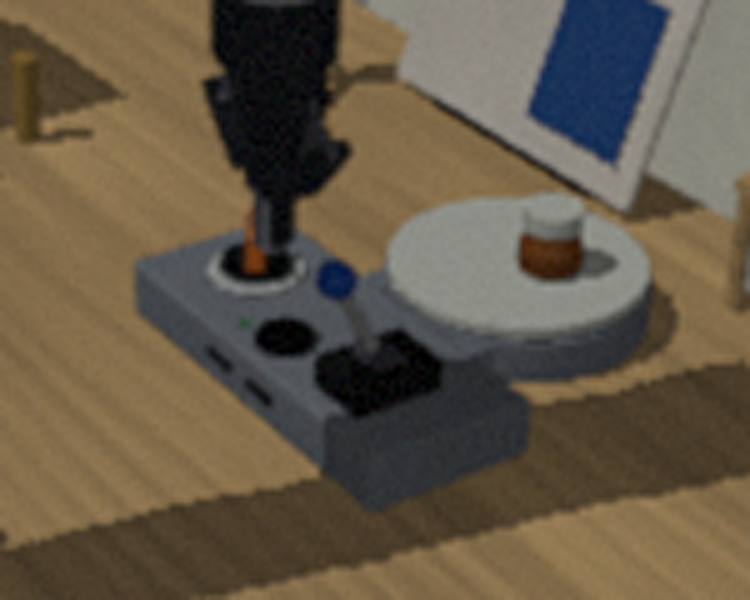

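View pics/w6.png

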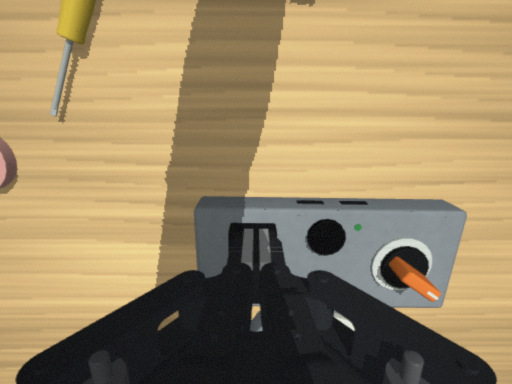

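```bash

python3 -m pendant '[[[-2,25,0],[0,0,0],1],[[0,25,0],[0,0,0],1],[[0,0,0],[0,0,0],1]]' ; python3 st.py
```

```text
t: 15.62
eef_pos: [0.4509, -0.0658, 0.144]
orientation: [0.5, 0.506, -0.498, -0.496]
force: [-0.2, -0.2, 0.6]
gripper_width: 0.0002
t 15.62 pos [0.4509, -0.0658, 0.144] yaw 90.53 toolY [0.012, 0.004, -1.0]
F [-0.22, -0.22, 0.57] T [0.008, 0.1, 0.005] tau7 0.005 w 0.0002 j [0.09, 0.53, -0.0, 2.15, -0.01, 0.45, 1.67]
to knob in tool axes mm [166.0, 67.7, -93.8]
```

```bash

python3 -m pendant '[[[-3,0,-10],[0,0,0],1],[[0,0,-10],[0,0,0],1],[[0,0,-10],[0,0,0],1],[[0,0,-10],[0,0,0],1]]' ; python3 -m pendant '[[[0,0,-10],[0,0,0],1],[[0,0,-10],[0,0,0],1],[[0,0,-10],[0,0,0],1]]' ; python3 st.py
```

```text
t: 15.95
eef_pos: [0.4903, -0.0652, 0.1462]
orientation: [0.496, 0.506, -0.501, -0.497]
force: [-0.4, -0.3, 1.9]
gripper_width: -0.0
t: 16.2
eef_pos: [0.5234, -0.0627, 0.15]
orientation: [0.496, 0.507, -0.501, -0.496]
force: [-1.7, -1.2, -1.1]
gripper_width: 0.0001
t 16.2 pos [0.5234, -0.0627, 0.15] yaw 90.91 toolY [0.005, 0.006, -1.0]
F [-1.7, -1.22, -1.06] T [0.003, 0.188, -0.003] tau7 0.031 w 0.0001 j [0.07, 0.59, -0.0, 1.96, -0.01, 0.59, 1.66]
to knob in tool axes mm [163.3, 73.1, -22.8]
```

```bash

python3 -m pendant '[[[-5,6,-4],[0,0,0],1],[[-3,4,-4],[0,0,0],1]]' ; python3 st.py;  python3 - <<'E'
from h import *
im,K,E=cam("side");cv2.imwrite("pics/s7.png",cv2.resize(im[140:260,190:340],None,fx=5,fy=5,interpolation=cv2.INTER_CUBIC))
im,K,E=cam("scene");cv2.imwrite("pics/c7.png",cv2.resize(im[150:280,200:345],None,fx=5,fy=4.6,interpolation=cv2.INTER_CUBIC))
E
```

```text
t: 16.37
eef_pos: [0.5355, -0.0687, 0.1424]
orientation: [0.496, 0.509, -0.501, -0.494]
force: [-1.0, -0.0, 0.4]
gripper_width: -0.0002
t 16.37 pos [0.5355, -0.0687, 0.1424] yaw 91.11 toolY [0.01, 0.007, -1.0]
F [-1.02, -0.01, 0.42] T [0.014, 0.17, -0.012] tau7 -0.045 w -0.0002 j [0.08, 0.62, -0.0, 1.93, -0.01, 0.58, 1.68]
to knob in tool axes mm [169.3, 65.6, -11.2]
```

View pics/s7.png

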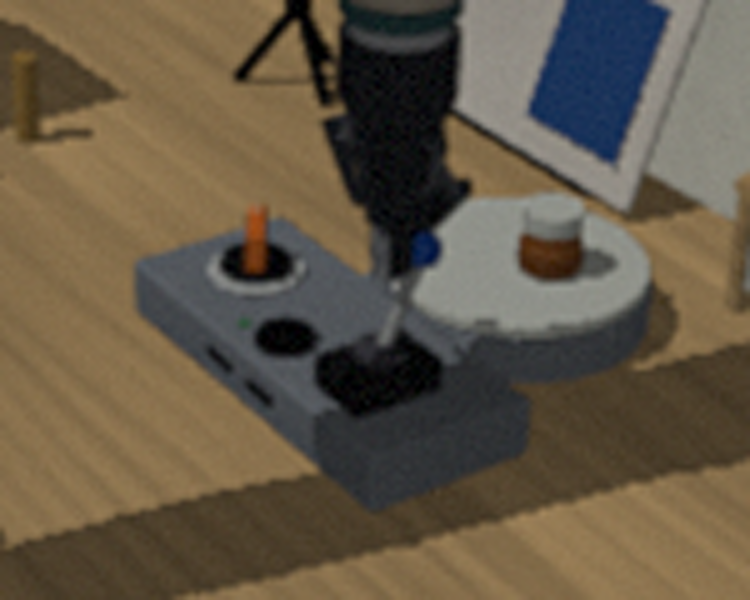

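View pics/c7.png

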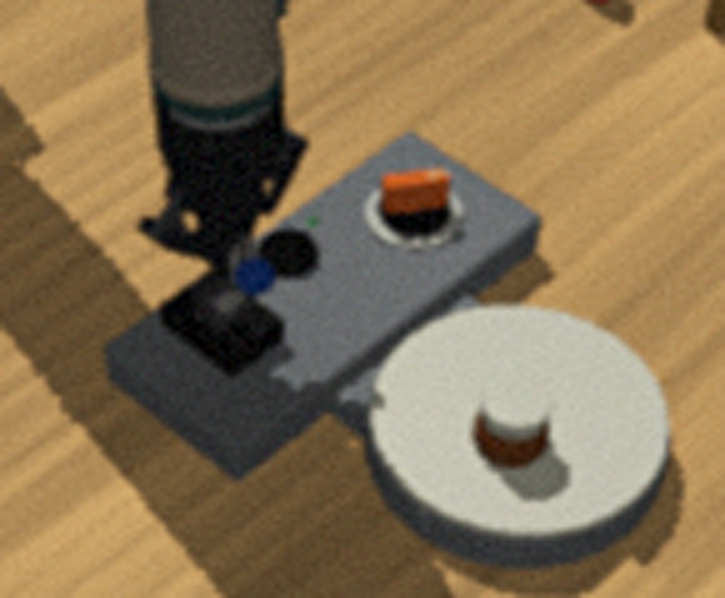

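Lever is over past upright, ball at about (275,188) in the side image. Continue in small steps, watching the force.

```bash

python3 -m pendant '[[[0,0,-4],[0,0,0],1],[[0,0,-2],[0,0,0],1]]'|grep -E "eef|force"; python3 -m pendant '[[[0,1,-3],[0,0,0],1],[[0,0,0],[0,0,0],1]]'|grep -E "eef|force"; python3 av.py 2
```

```text
eef_pos: [0.5403, -0.0689, 0.1418]
force: [-0.5, 0.8, -0.3]
eef_pos: [0.5418, -0.069, 0.1406]
force: [0.4, -0.0, -1.4]
t 16.9 F [-1.4, -0.37, -0.53] T [-0.043, 0.367, -0.029] sdTz 0.02 tau7 0.004 0.001 yaw 91.01 pos [0.5419, -0.069, 0.1407] tilt -0.33 w -0.0003 j7 1.67
to knob tool mm [169.8  63.9  -4.8] tilt fix deg tool [ 0.27 -0.    0.38]
```

```bash

python3 -m pendant '[[[0,0,-4],[0,0,0],1],[[0,0,0],[0,0,0],1]]'|grep -E "eef|force"; python3 av.py 2;python3 -m pendant '[[[0,0,-4],[0,0,0],1],[[0,0,0],[0,0,0],1]]'|grep -E "eef|force"; python3 av.py 2
```

```text
eef_pos: [0.5416, -0.0692, 0.1402]
force: [1.2, 1.3, -0.2]
t 17.17 F [-3.8, 0.26, 0.17] T [-0.05, 0.637, -0.029] sdTz 0.004 tau7 0.006 0.004 yaw 90.98 pos [0.542, -0.0691, 0.1402] tilt -0.332 w -0.0001 j7 1.67
to knob tool mm [169.9  63.3  -5.1] tilt fix deg tool [-0.2 -0.   0.4]
eef_pos: [0.5418, -0.0693, 0.1398]
force: [0.7, 0.0, 0.3]
t 17.43 F [-3.98, 0.14, 1.09] T [-0.123, 0.845, 0.014] sdTz 0.003 tau7 0.01 0.002 yaw 90.95 pos [0.5421, -0.0692, 0.1398] tilt -0.335 w 0.0 j7 1.67
to knob tool mm [170.   62.9  -5.5] tilt fix deg tool [-0.67 -0.    0.41]
```

```bash

python3 -m pendant '[[[0,0,0],[-0.6,0,0],1],[[0,0,15],[0,0,0],1],[[0,-5,20],[0,0,0],1],[[0,-35,10],[0,0,0],1],[[0,-40,0],[0,0,0],1]]'; python3 -m pendant '[[[0,-30,30],[0,0,0],1],[[30,-10,40],[0,0,0],1],[[30,0,30],[0,0,0],1],[[30,0,0],[0,0,0],1],[[0,0,0],[0,0,0],1]]'; python3 st.py;  python3 - <<'E'
from h import *
S=cam("scene");D=cam("side")
cv2.imwrite("pics/c8.png",cv2.resize(S[0][150:280,200:345],None,fx=5,fy=4.6,interpolation=cv2.INTER_CUBIC))
cv2.imwrite("pics/s8.png",cv2.resize(D[0][140:260,190:340],None,fx=5,fy=5,interpolation=cv2.INTER_CUBIC))
def wc(c,box,lo=(105,80,30),hi=(130,255,255)):
    m=blobs(c[0],lo,hi)[1]; x,y,w,h=box; k=np.zeros_like(m);k[y:y+h,x:x+w]=m[y:y+h,x:x+w]
    v,u=np.nonzero(k);print(u.min(),u.max(),v.min(),v.max(),len(u));return u.mean(),v.mean()
a=wc(S,(235,195,35,30));b=wc(D,(260,175,35,30))
x,e=tri(ray(S[1],S[2],*a),ray(D[1],D[2],*b));print(a,b,x,e)
print("angle",0.5+np.arctan2(x[0]-.529,x[2]-.067))
E
```

```text
t: 17.85
eef_pos: [0.4965, -0.0694, 0.2153]
orientation: [0.493, 0.507, -0.503, -0.498]
force: [0.4, -0.6, -0.5]
gripper_width: -0.0002
t: 18.27
eef_pos: [0.4105, 0.0161, 0.264]
orientation: [0.505, 0.516, -0.491, -0.488]
force: [1.0, 0.2, -0.3]
gripper_width: -0.0001
t 18.27 pos [0.4105, 0.0161, 0.264] yaw 90.76 toolY [0.042, 0.009, -0.999]
F [0.98, 0.18, -0.26] T [-0.003, 0.056, 0.014] tau7 -0.68 w -0.0001 j [-0.08, 0.25, -0.03, 2.15, 0.01, 0.7, 1.47]
to knob in tool axes mm [81.9, 192.2, -126.6]
248 255 207 215 53
273 279 187 193 39
(np.float64(251.71698113207546), np.float64(211.20754716981133)) (np.float64(275.61538461538464), np.float64(189.82051282051282)) [ 0.5656658  -0.06984998  0.13637208] [np.float64(0.0009532996654782412), np.float64(0.0009532996654782551)]
angle 0.9862167461464539
```

View pics/c8.png

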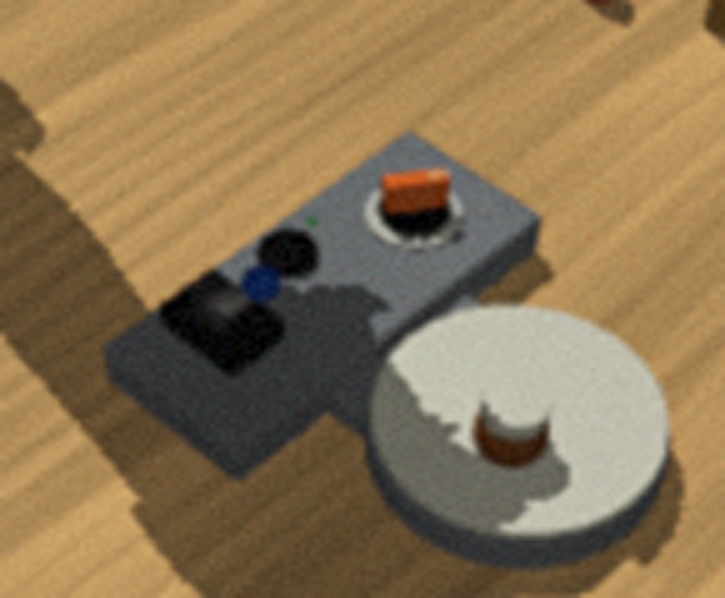

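View pics/s8.png

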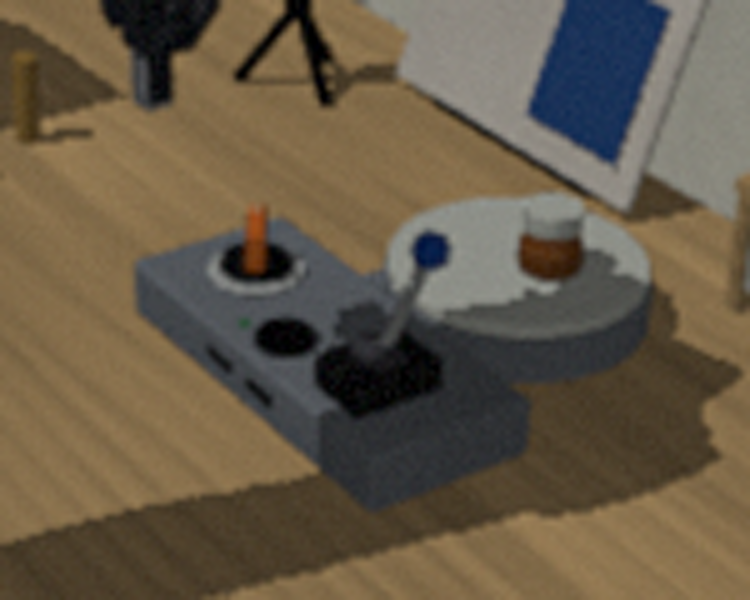

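```bash
python3 -m pendant '[[[0,0,0],[0,0,0],1],[[0,0,0],[0,0,0],1]]'; python3 - <<'E'
from station import bot
import cv2
cv2.imwrite("pics/c9.png",bot.get_image("scene")["img"])
print(bot.get_state()["t"],bot.close_job())
E
```

```text
t: 18.53
eef_pos: [0.4126, 0.0109, 0.2637]
orientation: [0.507, 0.514, -0.49, -0.488]
force: [0.6, -0.3, 0.4]
gripper_width: 0.0002
the job is handed in; nothing more can be done
18.5833 None
```

View pics/c9.png

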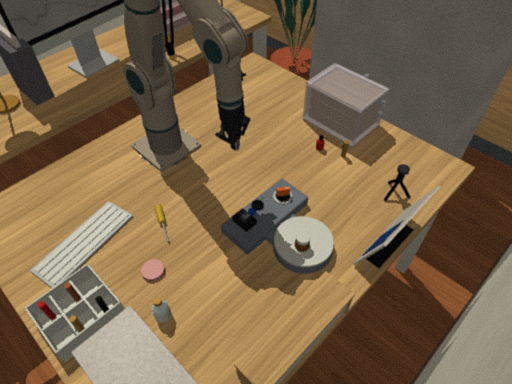

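The drag is set and the lock lever is flipped over to its stop; I handed the job in at 18.6 s with the arm clear of everything.

- **Knob:** I turned the wing clockwise about 95°. It bottomed at a tool yaw of about 55.5° (my estimate, good to about 0.7°), and I tightened to about 0.23 N m. I then backed off to yaw 144.6°, about 89° from where the screw bottomed. Backed off from the finger-tight point, that is about 96° of wing; the extra is coupling wind-up, since I counted the quarter turn at the screw. A wrist picture after letting go showed the wing still at that angle.
- **Lever:** I pushed the ball with shut fingers until it stalled against about 4 N. After I backed away, two camera views put it at about 0.99 rad of 1.0, which matches the stop within measuring error.
- **Surroundings:** The last scene picture shows the jar, lens cap and other items still standing in place, by eye only. Two checks were rough: wrist torque noise was about 0.03 N m per reading, so I averaged readings. Pushing sideways while gripping the knob briefly raised about 5 N, so I stopped doing it.

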